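# Centre the egg cup on its stand

## Task

The egg cup with a boiled egg in it stands off to one side of its small footed stand. Nudge the cup gently with the fingertips, low on its side, until it stands in the middle of the stand's round plate. Do not grasp, lift or tip the cup, do not press on the egg, keep it in its cup, and leave the stand and the other things on the table where they are.

Things in the scene. Friction and masses are not known exactly. Their poses are not given: they have to be found in the camera images.
- stand: Dark grey metal footed stand, loose, 0.7 kg, 50 mm high: base 84 mm across, thin stem, flat round plate on top 110 mm across and 8 mm thick with no rim. Origin: centre of its underside, on the table; z up. It is round, so its yaw does not show.
- stand_top (a point): Centre of the upper face of the stand's plate, 50 mm above the table: the middle on which the cup shall stand.
- egg_cup: White ceramic egg cup, loose, 0.09 kg, 42 mm high: foot 44 mm across, waist at 8 mm, bowl 54 mm across from 22 mm height to the rim. Origin: centre of its underside; z up. It starts on the plate, 22 to 32 mm off centre in any direction. Pushed slowly by fingertips that reach to 15-20 mm above the plate it slides and stops with the push; pushed near its rim or struck fast it may rock or tip.
- egg: Brown boiled egg, about 0.055 kg, loose in the cup, 40 mm across and 50 mm high. Origin: its lower end, 16 mm above the cup's underside, so its top is 66 mm above the plate and it stands 24 mm out of the cup; z up along the egg.
- mug: White patterned mug, 94 mm high, 82 mm across, at the right of the stand; bystander. Origin: centre of its underside.
- tumbler: Clear drinking glass, 91 mm high, 81 mm across, at the left of the stand; bystander. Origin: centre of its underside.
- teaspoon: Steel teaspoon 130 mm long lying on the table, nearer the robot to the left; bystander. Origin: centre of its underside.
Not all that is in view belongs to the job. Of the things like the egg_cup, leave any that is black, blue or purple; of the rest the smaller one is meant.

How it is judged:
On the way:
1. the fingers touch the cup (contact force between the fingers and egg_cup above 0.1 N), for 0.02 s.
At the end, for the whole second after the job is handed in: The cup stands upright and still on the plate, its centre within 8 mm of the plate's centre, the egg in it; the stand is within 15 mm and the mug, glass and teaspoon within 20 mm of where they began (horizontal distance between egg_cup and stand_top below 0.008 m and z of egg_cup in the frame of stand_top between -0.003 and 0.003 m and angle between egg_cup's own z axis and vertical below 0.06 rad and linear speed of egg_cup below 0.01 m/s and horizontal distance between egg and egg_cup below 0.01 m and z of egg in the frame of egg_cup below 0.022 m and distance of stand from where it was at the start of the episode below 0.015 m and distance of each of mug, tumbler, teaspoon from where it was at the start of the episode below 0.02 m); the robot touches nothing.
It fails at once if the cup is tipped by more than about 17 degrees, lifted more than 8 mm off the plate, or falls off it (angle between egg_cup's own z axis and vertical above 0.3 rad or z of egg_cup in the frame of stand_top above 0.008 m or z of egg_cup in the frame of stand_top below -0.008 m).
It fails at once if the cup is squeezed or struck with more than 10 N (contact force between the fingers and egg_cup above 10 N).
It fails at once if the robot presses on the egg with more than 3 N, or the egg leaves its cup (contact force between any of the fingers, the arm and egg above 3 N or distance between egg and egg_cup above 0.03 m).
It fails at once if the stand is shoved more than 15 mm or tipped (distance of stand from where it was at the start of the episode above 0.015 m or angle between stand's own z axis and vertical above 0.12 rad).
It fails at once if the mug, glass or teaspoon is moved more than 20 mm (distance of any of mug, tumbler, teaspoon from where it was at the start of the episode above 0.02 m).
It also fails if it takes over 42 s, if anything falls off the work surface, if the arm or the gripper's body presses on something with over 40 N, if the wrist force passes 120 N, or if a joint passes its speed limit or range.

## Robot

A 6-joint arm with a two-finger parallel gripper is mounted at the origin on the work surface; the furniture and walls round the work are solid. World frame = base frame: x ahead of the robot, y to its left, z up, the work surface at z = 0. Lengths are in m, angles in rad, forces in N, time in s.
With the tool pointing down it reaches from about 0.3 to 0.85 m from the base axis. Payload 4.2 kg.
Tool frame: the origin (TCP) lies at the very end of the fingers, on their centre line; the grasp point (between the pads) lies 19 mm behind it; z points along the fingers, y is the line along which they close (so a half turn about z gives the same grasp; the last joint's range is limited). The gripper opens to 91 mm and grips with 3 to 60 N. Pads are 32 mm wide; open, the fingers measure 118 mm over their backs; the gripper's body (76 mm by 178 mm) begins 60 mm behind the grasp point.
Start: joints at [1.214, 0.32, 1.565, -0, 1.257, -0.02], TCP at [0.19, 0.543, 0.214] pointing down, gripper open.
Joint ranges: [-3.11, 3.11], [-0.84, 2.01], [0.21, 2.61], [-1.34, 4.49], [0.05, 2.63], [-2.56, 2.56]. Speed limits (rad/s): [2.57, 2.57, 3.14, 3.14, 3.14, 3.14].

## Interface

Orientations are given as [roll, pitch, yaw] about the fixed x, y, z axes, in that order (R = Rz(yaw) Ry(pitch) Rx(roll)).
In Python, from station import readout, snapshot, calibration, arm, find_in, pinpoint gives the robot as it stands.
- The arm moves only by the tool carry_out, never from a script. Its argument "rows" is a list of rows, each an object with "xyz": the shift along the world's x, y, z each as a share of 50 mm, from -1 to 1, a list of three; "rotation": the turn, a rotation vector about the world's x, y, z each as a share of 0.12 rad, from -1 to 1, a list of three; "grip": the closure, from -1 (fully open) to 1 (shut), so that 0 is half open. In form: [{"xyz": [x, y, z], "rotation": [ax, ay, az], "grip": grip}, ...]. A call has 1 to 10 rows; each row shifts and turns the commanded pose from where the row before left it; what a row does not reach is not made up. A row lasts 1/8 s, in which the tool goes at most 62.5 mm and 10.7 degrees, less where a joint would pass 70% of its speed; a pose out of reach is approached as far as the arm can. A call with a number of a shift or a turn outside -1 to 1 is refused whole. A call with a gripper value outside its range is refused whole. The fingers move at their own pace and stop on an object; "grip_force" is the grip in N (left out, the last holds). Time passes only in rows, so rows that do not move let the fingers close. It gives the time, the measured TCP pose, the force, the opening and the grip force at its end, in the units of the state.
- readout.observe(): the state, without advancing time (a new reading comes with each control period).
- snapshot(name): name is "scene" or "top" or "wrist"; returns the picture (420x560x3 uint8, red, green, blue); there is no depth.
- calibration(name): a dict with "vertical_fov" (degrees; the focal length in pixels is half the picture's height over the tangent of half this angle, whatever the lens; pixels are square), "cx", "cy" (the principal point, pixels), "xyz" and "orientation" of the camera in the world. Camera axes: x right, y down, z forward; pixel columns grow to the right and rows downward; lengths in m; the calibration is good to about 2 mm. The wrist camera is an equidistant fisheye: a pixel r from the principal point sees the ray r / f radians off the axis. A picture is of the moment at which its call begins: read the wrist's pose just before it. calibration takes no time and is no camera call; for the wrist camera it gives the pose at the moment of the call.
- arm.close_job(): hands the job in; it is judged then, once.
Trained networks look in the newest picture that a camera, given by its name, has taken for a name from the list of things; names that differ only in an ending like _2 or _b are one class to them, and where a whole thing is asked for, a point or a joint stands for the part that bears it (a point fixed in the world has none). Each returns a list of dicts, best first, with "score" (0 to 1); they miss things now and then, are a little off and sometimes report something else, mostly with a low value. They report only what shows in the picture. A call takes as long as a camera call. They do not tell look-alikes from the thing itself.
- find_in(camera, label): "location" ([x, y, z] in m, in world coordinates, good to about 4 mm: the middle of the surface that is visible of it).
- pinpoint(camera, label): "location" ([x, y, z] in m, in world coordinates, good to about 4 mm: a listed point, or the origin of a listed thing).
The state is a dict: "t": time; "joint_positions": joint angles; "qvel": joint speeds; "joint_torque": joint torques, N m; "tcp_pos": TCP position; "orientation": TCP orientation; "wrist_force": force on the tool from outside, world axes, zero at the start; "moment": the same for the moment, N m; "grip_width": finger opening in m; "grasp_force": force on a finger pad.
Only numpy, scipy, OpenCV 4.12 (cv2) and the standard library are available. Lean on these libraries where they do the work, as an engineer would, in place of code of your own. Each camera call takes 0.05 s, during which the arm holds its last target. There are 200 camera calls.

## Working session

There is one attempt and no reset: what is moved stays moved. The work goes in short steps, Python scripts to look and compute and a tool call to move; the robot and the scene stay as the last step left them, time stands still between calls to the robot, and variables do not carry over. Pictures are saved under pics/ and viewed, at most 10 in all, crops included, and the job is handed in when it is done.

Besides the shell and the picture viewer there is one more tool, called after "Call:" as name(argument=value, ...) on one line, values as JSON. carry_out: Moves the arm, as the interface text tells. Its arguments: {"type":"object","properties":{"rows":{"type":"array"},"grip_force":{"type":"number"}},"required":["rows"]}

```bash
mkdir -p pics; python3 - <<'E'
from station import *
import cv2
s=readout.observe();print(s['t'],s['tcp_pos'],s['orientation'],s['grip_width'])
for c in ['scene','top']:
    im=snapshot(c);cv2.imwrite(f'pics/{c}0.png',im[:,:,::-1]);print(c,calibration(c))
    for l in ['egg_cup','egg','stand_top','stand','mug','tumbler','teaspoon']:
        print(l,[(d['score'],[round(v,4) for v in d['location']]) for d in pinpoint(c,l)])
E
```

```text
0.0 [0.18985601 0.54222856 0.21312649] [-3.13985252e+00 -4.87841591e-06  2.80481207e+00] 0.0914187390346653
scene {'vertical_fov': 42.758583195991704, 'cx': 286.25166516961707, 'cy': 207.06932398489158, 'xyz': array([ 0.0646782 , -0.69337935,  1.11436161]), 'orientation': array([-2.47268612,  0.01882786, -0.63855097])}
egg_cup [(0.92, [0.6816, -0.0138, -0.0001]), (0.91, [0.6787, 0.098, -0.0008]), (0.79, [0.5497, 0.0813, 0.0527]), (0.63, [0.5374, -0.0977, -0.0021])]
egg [(0.64, [0.5412, 0.082, 0.0617])]
stand_top []
stand [(0.85, [0.5358, 0.0587, -0.0014])]
mug [(0.82, [0.5724, -0.3125, -0.0012])]
tumbler [(0.79, [0.6168, 0.2963, 0.0016])]
teaspoon [(0.66, [0.3993, 0.2502, -0.0022])]
top {'vertical_fov': 53.640290020479405, 'cx': 272.4885572831992, 'cy': 205.26778023107784, 'xyz': array([ 0.4325963 , -0.02541349,  0.94159948]), 'orientation': array([-3.03735997,  0.02322674, -1.56024335])}
egg_cup [(0.95, [0.3995, 0.0949, 0.0015]), (0.92, [0.681, -0.016, -0.0017]), (0.78, [0.5371, -0.0943, 0.0011]), (0.61, [0.6799, 0.0929, 0.0008]), (0.59, [0.5465, 0.0821, 0.045])]
egg [(0.59, [0.5386, 0.0568, 0.0416]), (0.54, [0.5451, 0.0854, 0.0638])]
stand_top [(0.61, [0.5333, 0.0529, 0.0457]), (0.58, [0.5472, 0.0812, 0.0503])]
stand [(0.98, [0.5357, 0.0574, 0.0011])]
mug [(0.85, [0.5699, -0.3121, 0.0032]), (0.52, [0.5349, 0.0536, 0.0467])]
tumbler [(0.69, [0.6148, 0.291, 0.0026])]
teaspoon [(0.88, [0.3991, 0.2518, 0.0005]), (0.28, [0.5311, 0.0527, 0.0448])]
```

View pics/top0.png

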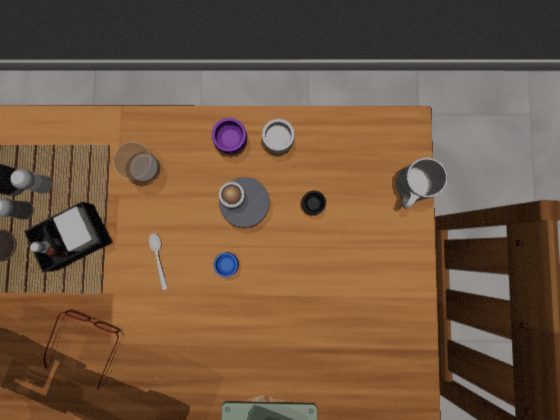

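View pics/scene0.png

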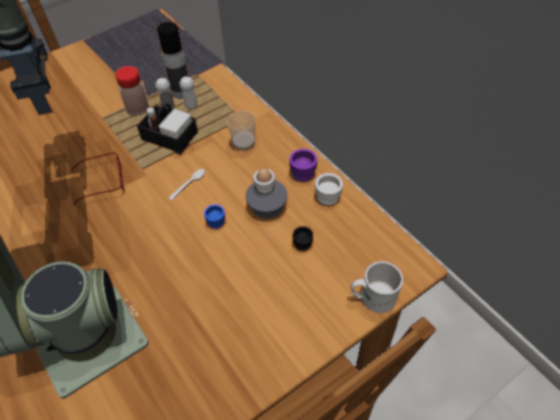

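Candidates in the top picture are: purple cup (229,136), a larger white cup on the table (278,136), black (313,203), blue (226,265), and the small white cup with the egg on the stand (231,194). The last one fits the description. I'll check it in a close crop and measure.

```bash
cat > h.py <<'E'
import numpy as np,cv2
from scipy.spatial.transform import Rotation as R
from station import *
def cam(c):
    k=calibration(c); f=210/np.tan(np.radians(k['vertical_fov'])/2)
    return f,k['cx'],k['cy'],np.array(k['xyz']),R.from_euler('xyz',k['orientation']).as_matrix()
def back(c,uv,z):
    f,cx,cy,p,M=cam(c); d=M@np.array([(uv[0]-cx)/f,(uv[1]-cy)/f,1]); return p+d*(z-p[2])/d[2]
def proj(c,P):
    f,cx,cy,p,M=cam(c); q=M.T@(np.array(P)-p); return q[0]/q[2]*f+cx,q[1]/q[2]*f+cy
def circle(im,c,P,r,s,o,col):
    a=np.linspace(0,2*np.pi,60); pts=[proj(c,[P[0]+r*np.cos(t),P[1]+r*np.sin(t),P[2]]) for t in a]
    cv2.polylines(im,[np.int32((np.array(pts)+.5-o)*s)],True,col,1)
E
python3 - <<'E'
from h import *
out=[]
for c,o in [('top',(205,160)),('scene',(228,150))]:
    im=cv2.imread(f'pics/{c}0.png');s=5;o=np.array(o)
    cr=cv2.resize(im[o[1]:o[1]+80,o[0]:o[0]+80],None,fx=s,fy=s,interpolation=cv2.INTER_CUBIC)
    circle(cr,c,[.5357,.0575,.05],.055,s,o,(0,255,0))
    circle(cr,c,[.547,.082,.092],.027,s,o,(0,0,255))
    out.append(cr)
cv2.imwrite('pics/crop1.png',np.hstack(out))
E
```

```text
(no output)
```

View pics/crop1.png

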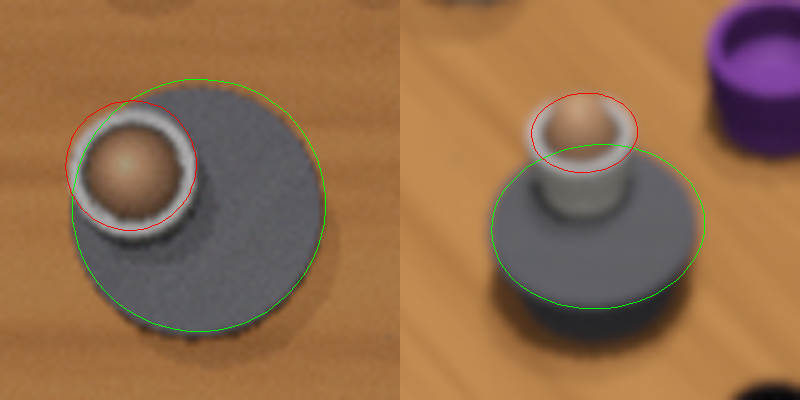

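The crop shows the small white cup with its egg on the plate, centred at about (133,171) in the left half, and the overlays are within about 1–2 mm. I take the plate centre as about (0.533, 0.0575) and the cup as about (0.5445, 0.081), 26 mm off centre. I'll push with two half-open fingertips as a cradle, tool x along the push direction (yaw about 1.115), starting on the far side.

Call:
carry_out(rows=[{"xyz": [0.48,-0.5,0.1],"rotation": [0,0,-0.88],"grip": 0.25},{"xyz": [0.48,-0.5,0],"rotation": [0,0,-0.88],"grip": 0.25},{"xyz": [0.48,-0.5,0],"rotation": [0,0,-0.88],"grip": 0.25},{"xyz": [0.48,-0.5,0],"rotation": [0,0,-0.88],"grip": 0.25},{"xyz": [0.48,-0.5,0],"rotation": [0,0,-0.88],"grip": 0.25},{"xyz": [0.48,-0.5,0],"rotation": [0,0,-0.88],"grip": 0.25},{"xyz": [0.48,-0.5,0],"rotation": [0,0,-0.88],"grip": 0.25},{"xyz": [0.48,-0.5,0],"rotation": [0,0,-0.88],"grip": 0.25},{"xyz": [0.48,-0.5,0],"rotation": [0,0,-0.88],"grip": 0.25},{"xyz": [0.48,-0.5,0],"rotation": [0,0,-0.88],"grip": 0.25}])

```text
t: 2.05
tcp_pos: [0.4308, 0.2919, 0.2191]
orientation: [3.141, -0.0, 1.745]
wrist_force: [0.9, 0.2, 0.1]
grip_width: 0.0343
grasp_force: 0.0
```

Call:
carry_out(rows=[{"xyz": [0.48,-0.5,0],"rotation": [0,0,-0.88],"grip": 0.25},{"xyz": [0.48,-0.5,0],"rotation": [0,0,-0.88],"grip": 0.25},{"xyz": [0.48,-0.5,0],"rotation": [0,0,-0.88],"grip": 0.25},{"xyz": [0.48,-0.5,0],"rotation": [0,0,-0.88],"grip": 0.25},{"xyz": [0.48,-0.5,0],"rotation": [0,0,-0.88],"grip": 0.25},{"xyz": [0.48,-0.5,0],"rotation": [0,0,-0.88],"grip": 0.25},{"xyz": [0,0,0],"rotation": [0,0,0],"grip": 0.25},{"xyz": [0,0,0],"rotation": [0,0,0],"grip": 0.25}])

```text
t: 3.05
tcp_pos: [0.5736, 0.143, 0.2188]
orientation: [-3.141, 0.0, 1.116]
wrist_force: [-0.2, 0.2, 0.6]
grip_width: 0.0343
grasp_force: 0.0
```

```bash
cat >> h.py <<'E'
def fproj(P,k):
    f=210/np.tan(np.radians(k['vertical_fov'])/2);M=R.from_euler('xyz',k['orientation']).as_matrix()
    q=M.T@(np.array(P)-k['xyz']);r=np.hypot(q[0],q[1]);t=np.arctan2(r,q[2])
    return k['cx']+f*t*q[0]/r,k['cy']+f*t*q[1]/r
def fcirc(im,P,r,s,k,col):
    pts=[fproj([P[0]+r*np.cos(t),P[1]+r*np.sin(t),P[2]],k) for t in np.linspace(0,6.283,80)]
    cv2.polylines(im,[np.int32((np.array(pts)+.5)*s)],True,col,1)
E
python3 - <<'E'
from h import *
k=calibration('wrist');im=snapshot('wrist')[:,:,::-1]
for l in ['egg_cup','egg','stand_top','stand']:
    print(l,[(d['score'],[round(v,4) for v in d['location']]) for d in pinpoint('wrist',l)])
im=cv2.resize(im,None,fx=1.42,fy=1.42,interpolation=cv2.INTER_CUBIC)
fcirc(im,[.533,.0575,.05],.055,1.42,k,(0,255,0));fcirc(im,[.5445,.081,.092],.027,1.42,k,(0,0,255))
cv2.imwrite('pics/w1.png',im)
E
```

```text
egg_cup [(0.85, [0.6835, 0.0929, 0.0027]), (0.64, [0.546, 0.0793, 0.0545]), (0.61, [0.6783, -0.0103, 0.0003]), (0.61, [0.3951, 0.0998, 0.0019]), (0.61, [0.5383, -0.0932, -0.0003])]
egg [(0.58, [0.5461, 0.0829, 0.0678])]
stand_top []
stand []
```

View pics/w1.png

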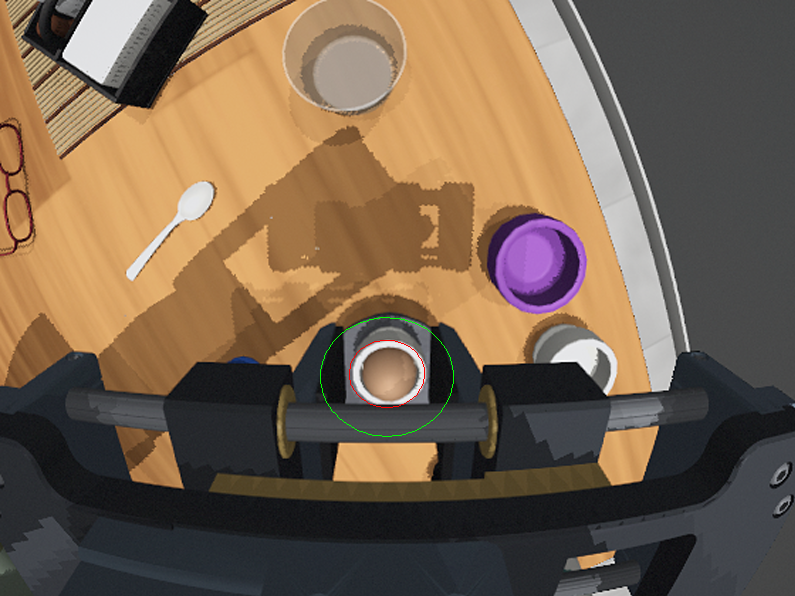

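The wrist picture shows the cup at (388,373), centred between the two fingers and matching the overlay. Next I lower the fingers to 17 mm above plate height, clear of the plate.

Call:
carry_out(rows=[{"xyz": [0,0,-0.76],"rotation": [0,0,0],"grip": 0.25},{"xyz": [0,0,-0.76],"rotation": [0,0,0],"grip": 0.25},{"xyz": [0,0,-0.76],"rotation": [0,0,0],"grip": 0.25},{"xyz": [0,0,-0.76],"rotation": [0,0,0],"grip": 0.25},{"xyz": [-0.08,-0.16,0],"rotation": [0,0,0],"grip": 0.25},{"xyz": [-0.08,-0.16,0],"rotation": [0,0,0],"grip": 0.25},{"xyz": [0,0,0],"rotation": [0,0,0],"grip": 0.25}])

```text
t: 4.18
tcp_pos: [0.5668, 0.1262, 0.069]
orientation: [3.139, -0.002, 1.114]
wrist_force: [0.5, -0.1, 0.0]
grip_width: 0.0342
grasp_force: 0.0
```

Call:
carry_out(rows=[{"xyz": [-0.014,-0.027,0],"rotation": [0,0,0],"grip": 0.25},{"xyz": [-0.014,-0.027,0],"rotation": [0,0,0],"grip": 0.25},{"xyz": [-0.014,-0.027,0],"rotation": [0,0,0],"grip": 0.25},{"xyz": [-0.014,-0.027,0],"rotation": [0,0,0],"grip": 0.25},{"xyz": [-0.014,-0.027,0],"rotation": [0,0,0],"grip": 0.25},{"xyz": [-0.014,-0.027,0],"rotation": [0,0,0],"grip": 0.25},{"xyz": [-0.014,-0.027,0],"rotation": [0,0,0],"grip": 0.25},{"xyz": [-0.014,-0.027,0],"rotation": [0,0,0],"grip": 0.25},{"xyz": [-0.014,-0.027,0],"rotation": [0,0,0],"grip": 0.25},{"xyz": [-0.014,-0.027,0],"rotation": [0,0,0],"grip": 0.25}])

```text
t: 5.42
tcp_pos: [0.5592, 0.1132, 0.0671]
orientation: [3.141, -0.0, 1.115]
wrist_force: [-0.3, 0.2, -0.7]
grip_width: 0.0344
grasp_force: 0.3
```

Call:
carry_out(rows=[{"xyz": [-0.014,-0.027,0],"rotation": [0,0,0],"grip": 0.25},{"xyz": [-0.014,-0.027,0],"rotation": [0,0,0],"grip": 0.25},{"xyz": [-0.014,-0.027,0],"rotation": [0,0,0],"grip": 0.25},{"xyz": [-0.014,-0.027,0],"rotation": [0,0,0],"grip": 0.25},{"xyz": [-0.014,-0.027,0],"rotation": [0,0,0],"grip": 0.25},{"xyz": [-0.014,-0.027,0],"rotation": [0,0,0],"grip": 0.25}])

```text
t: 6.18
tcp_pos: [0.5548, 0.1051, 0.067]
orientation: [3.142, -0.0, 1.115]
wrist_force: [0.6, 1.3, 0.1]
grip_width: 0.0343
grasp_force: 0.4
```

```bash
cat > look.py <<'E'
from h import *
import sys
n,tx,ty=sys.argv[1],float(sys.argv[2]),float(sys.argv[3])
s=readout.observe();print(s['t'],s['tcp_pos'],s['wrist_force'])
out=[]
for c,o in [('scene',(228,150)),('top',(205,160))]:
    im=snapshot(c)[:,:,::-1];k=5;o=np.array(o)
    for l in ['egg_cup','egg','stand']:
        print(c,l,[(d['score'],[round(v,4) for v in d['location']]) for d in pinpoint(c,l) if abs(d['location'][0]-.54)<.03 and abs(d['location'][1]-.07)<.05])
    cr=cv2.resize(im[o[1]:o[1]+80,o[0]:o[0]+80],None,fx=k,fy=k,interpolation=cv2.INTER_CUBIC)
    circle(cr,c,[.533,.0575,.05],.055,k,o,(0,255,0));circle(cr,c,[tx,ty,.092],.027,k,o,(0,0,255))
    out.append(cr)
cv2.imwrite(f'pics/{n}.png',np.hstack(out))
E
python3 look.py l1 0.540 0.072
```

```text
6.175 [0.55476207 0.10507948 0.06697813] [0.58373365 1.29953537 0.09706933]
scene egg_cup [(0.63, [0.5407, 0.072, 0.0525])]
scene egg [(0.65, [0.5406, 0.0723, 0.0618])]
scene stand []
top egg_cup [(0.58, [0.5407, 0.0681, 0.0503])]
top egg [(0.59, [0.5419, 0.0768, 0.0683])]
top stand [(0.82, [0.5408, 0.0579, -0.0012])]
```

View pics/l1.png

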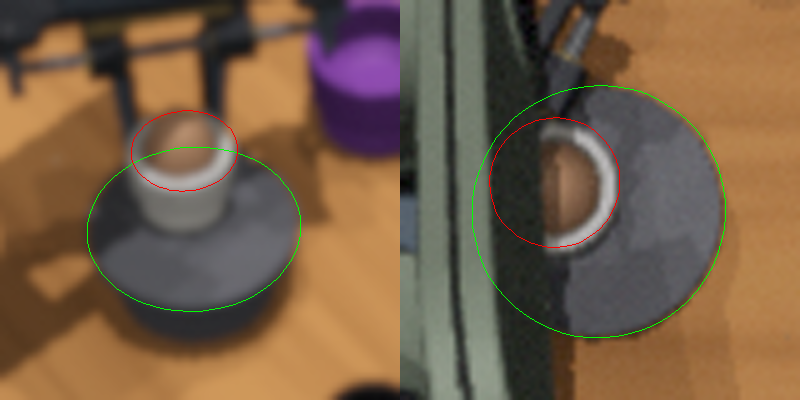

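The pictures show the cup upright, touched by both fingers, with the stand unmoved. The cup is now at about (0.538, 0.072), so about 15 mm remain.

Call:
carry_out(rows=[{"xyz": [-0.011,-0.028,0],"rotation": [0,0,0],"grip": 0.25},{"xyz": [-0.011,-0.028,0],"rotation": [0,0,0],"grip": 0.25},{"xyz": [-0.011,-0.028,0],"rotation": [0,0,0],"grip": 0.25},{"xyz": [-0.011,-0.028,0],"rotation": [0,0,0],"grip": 0.25},{"xyz": [-0.011,-0.028,0],"rotation": [0,0,0],"grip": 0.25},{"xyz": [-0.011,-0.028,0],"rotation": [0,0,0],"grip": 0.25},{"xyz": [-0.011,-0.028,0],"rotation": [0,0,0],"grip": 0.25},{"xyz": [-0.011,-0.028,0],"rotation": [0,0,0],"grip": 0.25},{"xyz": [-0.011,-0.028,0],"rotation": [0,0,0],"grip": 0.25},{"xyz": [-0.011,-0.028,0],"rotation": [0,0,0],"grip": 0.25}])

```text
t: 7.82
tcp_pos: [0.5493, 0.091, 0.067]
orientation: [3.142, 0.0, 1.115]
wrist_force: [-0.6, 0.6, 0.7]
grip_width: 0.0341
grasp_force: 0.3
```

Call:
carry_out(rows=[{"xyz": [0,0,0],"rotation": [0,0,0],"grip": 0.25},{"xyz": [0.02,0.04,0],"rotation": [0,0,0],"grip": 0.25},{"xyz": [0.04,0.08,0],"rotation": [0,0,0],"grip": 0.25},{"xyz": [0.12,0.24,0],"rotation": [0,0,0],"grip": 0.25},{"xyz": [0.2,0.4,0],"rotation": [0,0,0],"grip": 0.25},{"xyz": [0.2,0.4,0],"rotation": [0,0,0],"grip": 0.25},{"xyz": [0.1,0.2,0],"rotation": [0,0,0],"grip": 0.25}])

```text
t: 8.7
tcp_pos: [0.5842, 0.1612, 0.0669]
orientation: [3.141, -0.0, 1.117]
wrist_force: [0.1, -0.5, -0.4]
grip_width: 0.0342
grasp_force: 0.0
```

```bash
python3 look.py l2 0.533 0.0575
```

```text
8.7 [0.58423123 0.16115643 0.06685608] [ 0.09603438 -0.50032607 -0.41742804]
scene egg_cup [(0.58, [0.5368, 0.0564, 0.0524])]
scene egg [(0.62, [0.5327, 0.0529, 0.0612])]
scene stand [(0.79, [0.5346, 0.0644, -0.0011])]
top egg_cup [(0.48, [0.5348, 0.0562, 0.0495])]
top egg [(0.83, [0.5329, 0.0608, 0.0673])]
top stand [(0.74, [0.5363, 0.0578, -0.0006])]
```

View pics/l2.png

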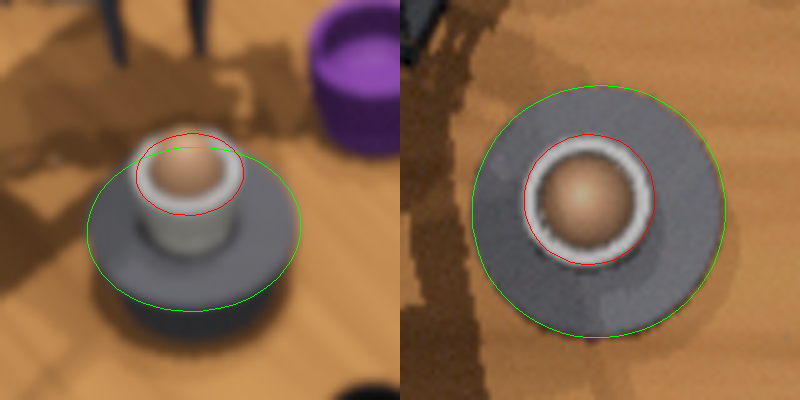

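Both pictures show the cup's rim and the plate matching concentric overlays to within about 2 mm (cup at (588,200) in the top half). The egg is in the cup and the fingers are clear.

```bash
python3 -c "
from station import arm
print(arm.close_job())"
```

```text
the job is handed in; nothing more can be done
None
```

I nudged the egg cup to the middle of the stand's plate, within about 2 mm of centre by the last pictures. It stood upright with the egg still in it, the stand had not visibly moved, and I handed the job in; no verdict came back.

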